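# Lift the last biscuit off the oven tray with the turner onto the cooling rack

### The job

The last biscuit on the oven tray is still hot: without the gripper touching it, slide the turner under it, lift it off the tray and ease it, right side up, onto the free part of the cooling rack so that it lies flat on the wires, without dropping it and without disturbing the two biscuits already there. Then leave the turner on the empty tray, its blade flat on the tray's floor, and let go of it.

Things in the scene. Friction and masses are not known exactly. Their poses are not given: they have to be found in the camera images.
- biscuit: the biscuit on the tray: a brown oat biscuit, a disc 76 mm across and 10 mm thick (60 g), its lower edge rounded from a 63 mm flat underside out to 76 mm at 5 mm height; origin at the centre of its underside, z up
- rack_biscuit_a: one of the two like biscuits that already lie on the cooling rack, at the -y end of the rack, on its -x side; origin at the centre of its underside
- rack_biscuit_b: the other biscuit on the rack, beside it on the rack's +x side; origin at the centre of its underside
- tray: shallow dark steel oven tray, fixed in place, 166 mm (its x) by 232 mm (its y) over the rolled rim, 20 mm high; its flat floor is 147 x 213 mm, 3 mm above the worktop, with a 17 mm high flared rim all round; origin under its centre at worktop height; it may stand on either side, turned up to 0.12 rad
- rack: steel wire cooling rack, fixed in place, 165 mm (its x) by 261 mm (its y); 3.6 mm wires run along its y, 14 mm apart, over x = -72 to 72 mm; their tops are 22 mm above the origin, which lies under its centre at worktop height; the free part is the +y end, from about y = -35 mm to 128 mm
- turner: small steel turner, 170 g, its blade flat on the free end of the rack, handle towards the rack's +y; smooth slotted blade 92 mm long (its x), 68 wide, 2 thick (a biscuit slides off when it slopes by 18 to 26 degrees); a flat-sided black handle rises behind it at 42 degrees; origin at the centre of the blade's underside, x to the blade's tip, z square to the blade
- turner_grip (a point): middle of the turner's handle, at (-115, 0, 67) mm in the turner's frame; the handle is 16 mm wide across the turner's y, 20 mm deep and 110 mm long, centred close to this point and rising to the rear at 42 degrees; axes as the turner's
- turner_tip (a point): middle of the blade's front edge, underside, at (46, 0, 0) mm in the turner's frame; axes as the turner's

How it is judged:
By the outcome, as a careful person would: the job done as asked, in the order asked, and still so for the second after the job is handed in, with the robot touching nothing.
It also fails if it takes over 64 s, if anything falls off the work surface, if the arm or the gripper's body presses on something with over 40 N, if the wrist force passes 120 N, or if a joint passes its speed limit or range.

### The arm

A 7-joint arm with a two-finger parallel gripper is mounted at the origin on a cart in front of the work surface, level with it; the furniture and walls round the work are solid. World frame = base frame: x ahead of the robot, y to its left, z up, the work surface at z = 0. Lengths are in m, angles in rad, forces in N, time in s.
With the tool pointing down it reaches from about 0.425 to 0.8 m from the base axis. Payload 8.3 kg.
Tool frame: the origin (TCP) lies midway between the tips of the shut fingers; the grasp point (between the pads) lies 19 mm behind it; z points along the fingers, y is the line along which they close (so a half turn about z gives the same grasp; the last joint's range is limited). The gripper opens to 85 mm and grips with 20 to 120 N. Pads are 22 mm wide; open, the fingers measure 114 mm over their backs; the gripper's body (76 mm by 85 mm) begins 54 mm behind the grasp point. The pads swing forward as they close: fully open they stand 13 mm farther back than shut.
Start: joints at [-1.335, 0.383, 0.016, 1.37, -0.006, 1.388, -0.046], TCP at [0.184, 0.597, 0.208] pointing down, gripper open.
Joint ranges: [-2.95, 2.95], [-0.25, 2.06], [-1.52, 1.56], [0.18, 2.33], [-1.44, 4.58], [0.02, 2.06], [-3.01, 3.01]. Speed limits (rad/s): [2.39, 2.39, 3.01, 3.01, 3.14, 3.14, 3.14].

### API

Orientations are given as a 3x3 rotation matrix whose columns are the frame's x, y, z axes.
In Python, from bench import ctrl gives the robot as it stands.
- The arm moves only by the shell command python3 -m handwheel 'ROWS'. ROWS is JSON, a list of rows, each a list of 3 entries, a list of its own where there are three numbers: the shift along the world's x, y, z normalised to -1 to 1, where 1 is 100 cm, then the turn, a rotation vector about the world's x, y, z normalised to -1 to 1, where 1 is 180 degrees, then the gripper's target within -1 to 1 (shut at 1, half-way at 0, fully open at -1). A call has 1 to 10 rows; each row shifts and turns the commanded pose from where the row before left it; what a row does not reach is not made up. A row lasts 1/8 s, in which the tool goes at most 62.5 mm and 10.7 degrees, less where a joint would pass 70% of its speed; a pose out of reach is approached as far as the arm can. A call with a number of a shift or a turn outside -1 to 1 is refused whole. A call with a gripper value outside its range is refused whole. The fingers move at their own pace and stop on an object; the grip force is fixed at half the most. Time passes only in rows, so rows that do not move let the fingers close. It gives the time, the measured TCP pose, the force, the opening and the grip force at its end, in the units of the state.
- ctrl.observe(): the state, without advancing time (a new reading comes with each control period).
- ctrl.capture(name): name is "scene" or "top" or "wrist"; returns the picture (384x512x3 uint8, blue, green, red); there is no depth.
- ctrl.camera_model(name): a dict with "fx", "fy", "cx", "cy" (pixels), "rvec" (rotation vector, rad) and "tvec" (3), from world to camera coordinates, as OpenCV has them; the wrist camera has in their place "mount" (4x4, takes a point from camera to tool coordinates, whose origin is the TCP and whose axes are the flange's). Camera axes: x right, y down, z forward; pixel columns grow to the right and rows downward; lengths in m; the calibration is good to about 2 mm. The wrist camera is an equidistant fisheye: a pixel r from the principal point sees the ray r / f radians off the axis. A picture is of the moment at which its call begins: read the wrist's pose just before it. camera_model takes no time and is no camera call.
- ctrl.close_job(): hands the job in; it is judged then, once.
Trained networks look in the newest picture that a camera, given by its name, has taken for a name from the list of things; names that differ only in an ending like _2 or _b are one class to them, and where a whole thing is asked for, a point or a joint stands for the part that bears it (a point fixed in the world has none). Each returns a list of dicts, best first, with "conf" (0 to 1); they miss things now and then, are a little off and sometimes report something else, mostly with a low value. They report only what shows in the picture. A call takes as long as a camera call.
- ctrl.regions_of(camera, query): "pixels" (384x512 bool, what is visible of it) and "xy" ([column, row] in pixels, amid what is visible of it).
The state is a dict: "time": time; "q": joint angles; "qd": joint speeds; "effort": joint torques, N m; "tool_pos": TCP position; "orientation": TCP orientation; "ft_force": force on the tool from outside, world axes, zero at the start; "wrist_torque": the same for the moment, N m; "opening": finger opening in m; "grip_force": force on a finger pad.
Only numpy, scipy, OpenCV 4.12 (cv2) and the standard library are available. Lean on these libraries where they do the work, as an engineer would, in place of code of your own. Each camera call takes 0.05 s, during which the arm holds its last target. There are 200 camera calls.

## Working session

There is one attempt and no reset: what is moved stays moved. The work goes in short steps, Python scripts to look and compute and a shell command to move; the robot and the scene stay as the last step left them, time stands still between calls to the robot, and variables do not carry over. Pictures are saved under pics/ and viewed, at most 10 in all, crops included, and the job is handed in when it is done.

```bash
mkdir -p pics; ls
cat > h.py <<'E'
import numpy as np,cv2
from bench import ctrl
def cam(n):
    m=ctrl.camera_model(n);K=np.array([[m['fx'],0,m['cx']],[0,m['fy'],m['cy']],[0,0,1]]);R=cv2.Rodrigues(np.array(m['rvec'],float))[0]
    return K,R,np.array(m['tvec'],float).ravel()
def ray(n,px,z):
    K,R,t=cam(n);px=np.atleast_2d(px).astype(float)
    d=(R.T@np.linalg.inv(K)@np.c_[px,np.ones(len(px))].T).T;c=-R.T@t
    return c+d*((z-c[2])/d[:,2])[:,None]
def proj(n,P):
    K,R,t=cam(n);p=(K@(R@np.atleast_2d(P).T+t[:,None])).T
    return p[:,:2]/p[:,2:]
E
python3 - <<'E'
from h import *
for n in ("scene","top"):
    im=ctrl.capture(n); cv2.imwrite(f"pics/{n}0.png",im)
    K,R,t=cam(n);print(n,K[0,0],-R.T@t)
    for q in ("biscuit","rack_biscuit_a","tray","rack","turner","turner_grip","turner_tip"):
        for r in ctrl.regions_of(n,q)[:3]:
            m=r['pixels'];c=cv2.moments(m.astype(np.uint8),True)
            mr=cv2.minAreaRect(np.argwhere(m)[:,::-1].astype(np.float32)) if m.any() else None
            print(n,q,round(r['conf'],2),np.round(r['xy']),m.sum(),mr, np.round(ray(n,r['xy'],0.01),3))
s=ctrl.observe();print(s)
E
```

```text
pics
scene 476.32475683109794 [-0.0194582  -0.77564568  0.89240633]
scene biscuit 0.82 [332. 267.] 628 ((333.5, 267.5), (25.0, 31.0), 90.0) [[ 0.54  -0.305  0.01 ]]
scene rack_biscuit_a 0.89 [237. 214.] 464 ((240.0, 210.0), (20.0, 28.0), 90.0) [[ 0.464 -0.024  0.01 ]]
scene rack_biscuit_a 0.57 [263. 196.] 449 ((263.5, 197.0), (20.0, 27.0), 90.0) [[ 0.56  -0.011  0.01 ]]
scene tray 0.69 [310. 259.] 4905 ((314.1028137207031, 259.3067932128906), (103.44657897949219, 63.64933395385742), 41.00908279418945) [[ 0.514 -0.255  0.01 ]]
scene rack 0.69 [252. 173.] 281 ((235.99403381347656, 192.99417114257812), (81.2035140991211, 54.268768310546875), 44.32596206665039) [[0.594 0.087 0.01 ]]
scene rack 0.64 [334. 268.] 658 ((333.5, 267.5), (25.0, 31.0), 90.0) [[ 0.542 -0.309  0.01 ]]
scene turner 0.6 [219. 172.] 846 ((210.5846710205078, 155.8167724609375), (75.8141860961914, 23.175628662109375), 49.57392501831055) [[0.522 0.152 0.01 ]]
scene turner_grip 0.58 [217. 166.] 641 ((210.2878875732422, 156.96087646484375), (72.32661437988281, 21.832984924316406), 48.14495849609375) [[0.532 0.174 0.01 ]]

[... 1674 characters left out ...]
0.04650646]), 'qd': array([ 0.0010652 ,  0.00209851, -0.00158944, -0.00111771,  0.00052765,
        0.00173748,  0.00089335]), 'effort': array([-5.06935976e-04, -6.27278066e+01,  8.42942186e-01, -3.72072172e+01,
        1.67267845e-02,  2.52704907e-03, -1.96910155e-07]), 'tool_pos': array([0.18392303, 0.59732036, 0.20843103]), 'orientation': array([[-9.55708839e-01,  2.94313797e-01, -5.70679044e-05],
       [ 2.94313795e-01,  9.55708841e-01,  4.04831430e-05],
       [ 6.64550483e-05,  2.18942261e-05, -9.99999998e-01]]), 'ft_force': array([-0.60206135, -0.34228372,  0.16479504]), 'wrist_torque': array([ 0.00751841,  0.01340978, -0.00010836]), 'grip_force': 0.0, 'opening': 0.08516768939672568}
```

```bash
python3 -m handwheel --help | head -30
```

```text
invalid input: not JSON, or not a number
```

Run:
```python
import cv2
a=cv2.imread('pics/top0.png')[120:260,100:410];cv2.imwrite('pics/topcrop.png',cv2.resize(a,(775,350),interpolation=cv2.INTER_CUBIC))
a=cv2.imread('pics/scene0.png')[110:320,150:400];cv2.imwrite('pics/scenecrop.png',cv2.resize(a,(700,588),interpolation=cv2.INTER_CUBIC))
```

```text
(no output)
```

View pics/topcrop.png

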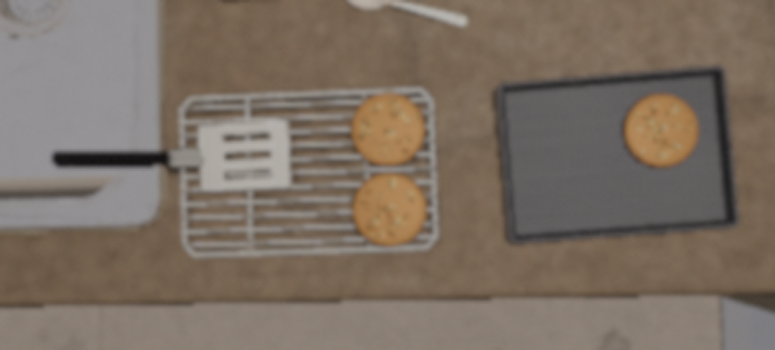

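View pics/scenecrop.png

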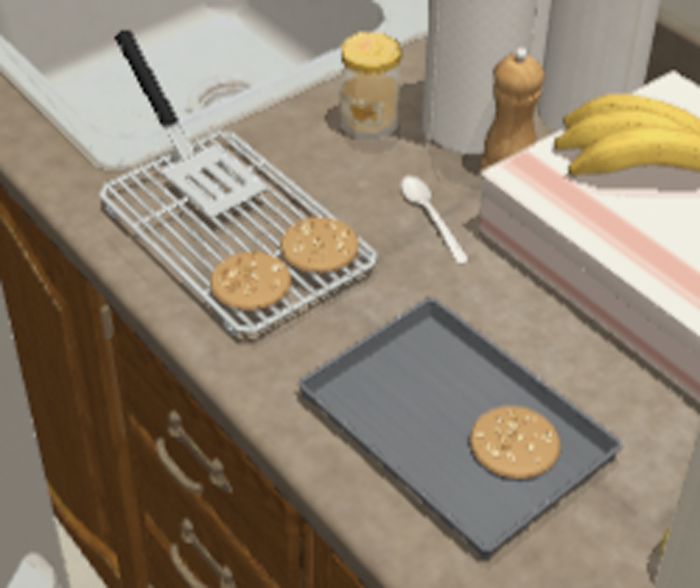

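The top view has the rack in the middle. The blade is at about px (198,182) and points towards world -y, with its handle over the sink. The rack biscuits are at (255,171) and (255,204), the tray is at (346,182), and its biscuit is at about (364,172), near the tray's -y rim. Next I fit the poses.

```bash
cat > fit.py <<'E'
from h import *
from scipy.optimize import minimize
U=4
def T(x,y,a): c,s=np.cos(a),np.sin(a); return lambda P:np.c_[x+c*P[:,0]-s*P[:,1],y+s*P[:,0]+c*P[:,1],P[:,2]]
def draw(n,polys):
    m=np.zeros((384*U,512*U),np.uint8)
    for P in polys:
        p=(proj(n,P)+.5)*U; h=cv2.convexHull(p.astype(np.float32)); cv2.fillConvexPoly(m,np.round(h*16).astype(np.int32),1,shift=4)
    return m
def up(m): return cv2.resize(cv2.GaussianBlur(m.astype(np.float32),(0,0),.6),None,fx=U,fy=U,interpolation=cv2.INTER_LINEAR)>.5
def fit(masks,model,x0,step):
    M={n:up(m) for n,m in masks.items()}
    def cost(v):
        t=0
        for n,m in M.items():
            d=draw(n,model(v))>0; t+=1-(d&m).sum()/max(1,(d|m).sum())
        return t
    x0=np.array(x0,float);S=np.vstack([x0]+[x0+np.eye(len(x0))[i]*step[i] for i in range(len(x0))])
    r=minimize(cost,x0,method='Nelder-Mead',options=dict(initial_simplex=S,xatol=1e-4,fatol=1e-4)); return r.x,r.fun
def box(a,b,zs): return np.array([[i,j,k] for i in (-a,a) for j in (-b,b) for k in zs])
th=np.linspace(0,2*np.pi,48,endpoint=False)
def disc(z0): return lambda v:[np.vstack([np.c_[v[0]+r*np.cos(th),v[1]+r*np.sin(th),0*th+z0+z] for r,z in((.038,.005),(.036,.010),(.0315,0))])]
tray=lambda v:[T(*v)(np.vstack([box(.083,.116,(.016,.02)),box(.0765,.1095,(0.,))]))]
def handle():
    a=np.array([-np.cos(np.radians(42)),0,np.sin(np.radians(42))]);b=np.array([0,1,0]);c=np.cross(a,b)
    return np.array([[-.115,0,.067]+a*i*.055+b*j*.008+c*k*.01 for i in(-1,1) for j in(-1,1) for k in(-1,1)])
def turner(z): return lambda v:[T(*v)(p+[0,0,z]) for p in (box(.046,.034,(0,.002)),handle(),np.array([[-.04,y,.002] for y in(-.008,.008)]+[[-.08,y,.035] for y in(-.008,.008)]))]
def masks(n,q): return [(r['conf'],r['pixels'],r['xy']) for r in ctrl.regions_of(n,q)]
E
python3 - <<'E'
from fit import *
img={n:ctrl.capture(n) for n in("scene","top")}
M={q:{n:masks(n,q) for n in img} for q in("biscuit","tray","turner")}
def near(n,P,tag):
    p=proj(n,[P])[0]
    c=[m for q in M for m in M[q][n] if np.hypot(*(np.array(m[2])-p))<8 and 350<m[1].sum()<900]
    if c: return max(c,key=lambda m:m[0])[1]
for tag,P,z in(("biscuit",(.54,-.305,.013),.003),("a",(.465,-.026,.03),.022),("b",(.553,-.036,.03),.022)):
    for ns in (("scene",),("top",),("scene","top")):
        mm={n:near(n,P,tag) for n in ns}; mm={k:v for k,v in mm.items() if v is not None}
        if mm: print(tag,list(mm),*fit(mm,disc(z),P[:2],(.005,.005)))
out={}
for n in img:
    m=M['tray'][n][0][1].copy(); m=cv2.morphologyEx(m.astype(np.uint8),cv2.MORPH_CLOSE,np.ones((5,5)))
    h=cv2.convexHull(np.argwhere(m)[:,::-1].astype(np.int32).copy());cv2.fillConvexPoly(m,h,1);out[n]=m>0
for ns in (("scene",),("top",),("scene","top")): print("tray",ns,*fit({n:out[n] for n in ns},tray,(.51,-.255,-.05 if 0 else 0.05),(.01,.01,.05)))
tm={n:cv2.morphologyEx(M['turner'][n][0][1].astype(np.uint8),cv2.MORPH_CLOSE,np.ones((3,3)))>0 for n in img}
for ns in (("scene",),("top",),("scene","top")):
    r=fit({n:tm[n] for n in ns},turner(.022),(.525,.08,-1.57),(.01,.01,.05));print("turner",ns,*r)
for n in img:
    o=img[n].copy();o=cv2.resize(o,None,fx=2,fy=2)
    for p in turner(.022)(r[0]): cv2.polylines(o,[np.int32(cv2.convexHull(np.float32(proj(n,p)*2+1)))],True,(0,0,255),1)
    v=fit(out,tray,(.51,-.255,.05),(.01,.01,.05))[0]
    for P in (box(.083,.116,(.02,)),box(.0735,.1065,(.003,))): cv2.polylines(o,[np.int32(cv2.convexHull(np.float32(proj(n,T(*v)(P))*2+1)))],True,(0,255,0),1)
    cv2.imwrite(f'pics/ov_{n}.png',o[240:560,200:840] if n=="top" else o[200:660,300:820])
a=cv2.imread('pics/ov_top.png');b=cv2.imread('pics/ov_scene.png');
E
```

```text
biscuit ['scene'] [ 0.54071624 -0.30702693] 0.061566820276497736
biscuit ['top'] [ 0.53994503 -0.3081563 ] 0.04409367761859828
biscuit ['scene', 'top'] [ 0.54046629 -0.30811127] 0.1106955074504381
tray ('scene',) [ 0.51724693 -0.25992157  0.0521954 ] 0.01974035212520009
tray ('top',) [ 0.51748537 -0.2601075   0.06140044] 0.031512605042016806
tray ('scene', 'top') [ 0.51737567 -0.26011048  0.05793617] 0.051578412970016196
turner ('scene',) [ 0.52488892  0.1172389  -1.52937919] 0.11536639826781248
turner ('top',) [ 0.52320191  0.11512667 -1.53705845] 0.09692827143210081
turner ('scene', 'top') [ 0.52442766  0.11608323 -1.5287078 ] 0.22217820333071092
```

View pics/ov_top.png

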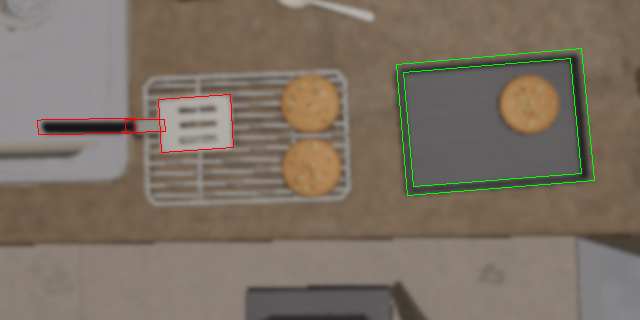

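```bash
python3 -m handwheel '[[[0.0336,-0.0371,0],[0,0,-0.0393],-1],[[0.0336,-0.0371,0],[0,0,-0.0393],-1],[[0.0336,-0.0371,0],[0,0,-0.0393],-1],[[0.0336,-0.0371,0],[0,0,-0.0393],-1],[[0.0336,-0.0371,0],[0,0,-0.0393],-1],[[0.0336,-0.0371,0],[0,0,-0.0393],-1],[[0.0336,-0.0371,0],[0,0,-0.0393],-1],[[0.0336,-0.0371,0],[0,0,-0.0393],-1],[[0.0336,-0.0371,0],[0,0,-0.0393],-1],[[0.0336,-0.0371,0],[0,0,-0.0393],-1]]'
python3 - <<'E'
from h import *
ctrl.capture("wrist");print(ctrl.camera_model("wrist"))
s=ctrl.observe();print(s['tool_pos'],s['orientation'].round(3),s['q'].round(2))
im=ctrl.capture("wrist");cv2.imwrite("pics/w1.png",im)
E
```

```text
time: 2.45
tool_pos: [0.5209, 0.2251, 0.2087]
orientation: [[-0.034, 0.999, 0.0], [0.999, 0.034, 0.001], [0.001, 0.0, -1.0]]
ft_force: [0.9, 1.8, -0.0]
opening: 0.0855
grip_force: 0.0
{'fx': 297.3186396354542, 'fy': 297.3186396354542, 'cx': 259.5724347256121, 'cy': 190.5837838785285, 'mount': array([[ 5.27144951e-04, -9.49443155e-01, -3.13938558e-01,
         8.03667968e-02],
       [ 9.99999503e-01,  7.66133892e-04, -6.37882429e-04,
        -7.02578451e-04],
       [ 8.46152074e-04, -3.13938065e-01,  9.49443087e-01,
        -1.65294455e-01],
       [ 0.00000000e+00,  0.00000000e+00,  0.00000000e+00,
         1.00000000e+00]])}
[0.52523239 0.21751674 0.20886705] [[-0.019  1.     0.003]
 [ 1.     0.019 -0.003]
 [-0.003  0.003 -1.   ]] [-0.82  0.27  0.46  1.55 -0.12  1.35 -0.33]
```

View pics/w1.png

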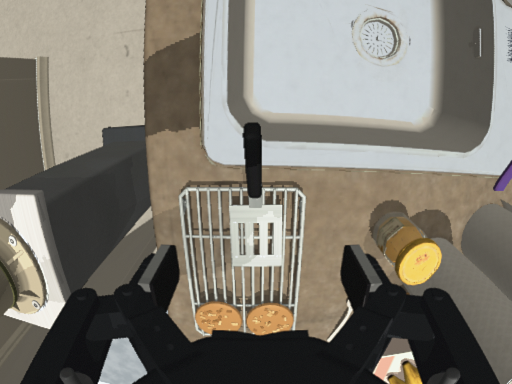

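```bash
cat >> h.py <<'E'
WP={}
def snap_wrist():
    s=ctrl.observe();W=np.eye(4);W[:3,:3]=s['orientation'];W[:3,3]=s['tool_pos'];m=ctrl.camera_model('wrist')
    WP.update(W=W,m=m);return ctrl.capture('wrist')
_p=proj
def proj(n,P):
    if n!='wrist': return _p(n,P)
    m=WP['m'];C=np.linalg.inv(WP['W']@np.array(m['mount']));P=np.atleast_2d(P);p=P@C[:3,:3].T+C[:3,3]
    h=np.hypot(p[:,0],p[:,1]);th=np.arctan2(h,p[:,2]);return np.c_[m['cx']+m['fx']*th*p[:,0]/h,m['cy']+m['fy']*th*p[:,1]/h]
E
python3 -m handwheel '[[[0,0,0],[0,0,0],-1],[[0,0,0],[0,0,0],-1]]'
python3 - <<'E'
from fit import *
im=snap_wrist();s=ctrl.observe();print(s['tool_pos'],s['orientation'].round(3).tolist())
for r in ctrl.regions_of('wrist','rack_biscuit_a')[:3]:
    p=r['pixels'].sum(); x0=(.465,-.03) if r['xy'][0]<245 else (.553,-.036)
    print(r['conf'],r['xy'],p, *fit({'wrist':r['pixels']},disc(.022),x0,(.01,.01)))
m=masks('wrist','turner')[0][1];m=cv2.morphologyEx(m.astype(np.uint8),cv2.MORPH_CLOSE,np.ones((13,13)))>0
r=fit({'wrist':m},turner(.022),(.524,.116,-1.53),(.01,.01,.05));print(r)
r2=fit({'wrist':m},lambda v:turner(v[3])(v[:3]),(*r[0],.022),(.01,.01,.05,.005));print(r2)
o=cv2.resize(im,None,fx=2,fy=2)
for p in turner(.022)(r[0]): cv2.polylines(o,[np.int32(cv2.convexHull(np.float32(proj('wrist',p)*2+1)))],True,(0,0,255),1)
cv2.imwrite('pics/w2.png',o[200:700,300:700])
E
```

```text
time: 2.8
tool_pos: [0.5191, 0.2278, 0.2083]
orientation: [[-0.04, 0.999, -0.001], [0.999, 0.04, 0.001], [0.001, -0.001, -1.0]]
ft_force: [-0.6, 0.6, -0.2]
opening: 0.0854
grip_force: 0.0
[0.51904208 0.22789081 0.20833837] [[-0.041, 0.999, -0.0], [0.999, 0.041, 0.001], [0.001, -0.0, -1.0]]
0.87 [215.2, 321.7] 1006 [ 0.46418074 -0.02883404] 0.23997728025749043
0.85 [268.6, 322.7] 987 [ 0.54444365 -0.02798032] 0.26260641781270466
(array([ 0.5220891 ,  0.11616555, -1.53483398]), np.float64(0.062380436382121984))
(array([ 0.52204479,  0.11586038, -1.53599725,  0.02117171]), np.float64(0.06150977314498063))
```

View pics/w2.png

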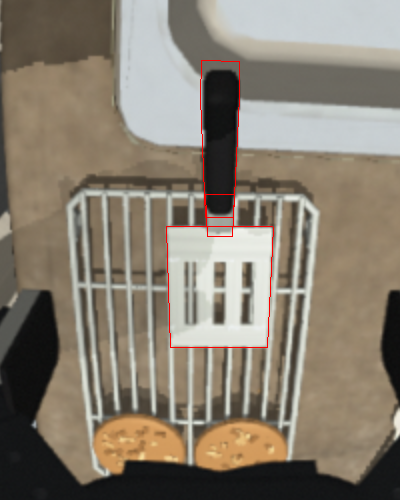

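The model lies right on the turner: the blade fills (167-272, 227-347) in the crop and the handle is centred on column 220. Going down to grip.

```bash
python3 -m handwheel '[[[0,0,-0.04],[0,0,0],-1],[[0,0,-0.05],[0,0,0],-1],[[0,0,-0.037],[0,0,0],-1],[[0,0,-0.015],[0,0,0],-1],[[0,0,0],[0,0,0],-1],[[0,0,0],[0,0,0],1],[[0,0,0],[0,0,0],1],[[0,0,0],[0,0,0],1],[[0,0,0],[0,0,0],1],[[0,0,0],[0,0,0],1]]'; python3 -m handwheel '[[[0,0,0],[0,0,0],1]]'
```

```text
time: 4.2
tool_pos: [0.52, 0.2266, 0.0667]
orientation: [[-0.038, 0.999, 0.0], [0.999, 0.038, 0.001], [0.001, 0.0, -1.0]]
ft_force: [-0.3, 0.2, 2.6]
opening: 0.014
grip_force: 59.3
time: 4.32
tool_pos: [0.52, 0.2266, 0.0666]
orientation: [[-0.037, 0.999, 0.0], [0.999, 0.037, 0.001], [0.001, 0.0, -1.0]]
ft_force: [-0.2, 0.9, 2.2]
opening: 0.0141
grip_force: 59.3
```

```bash
cat > go.py <<'E'
from h import *
from scipy.spatial.transform import Rotation as Ro
TR=(.5174,-.2601,.058)
OFF=np.array([-.1106,0,.0446])   # TCP in turner frame
def tray2w(x,y):
    c,s=np.cos(TR[2]),np.sin(TR[2]);return np.array([TR[0]+c*x-s*y,TR[1]+s*x+c*y])
def tcp(tip,yaw,pitch):  # tip world xyz, pitch deg + = tip down
    R=Ro.from_euler('ZY',[yaw,np.radians(pitch)]).as_matrix()
    B=R@np.diag([-1,1,-1.])   # tool x = -turner x, tool z = -turner z
    return np.array(tip)+R@(OFF-[.046,0,0]),B
def delta(tip,yaw,pitch):
    p,B=tcp(tip,yaw,pitch);s=ctrl.observe();d=p-s['tool_pos']
    w=Ro.from_matrix(B@s['orientation'].T).as_rotvec()
    print('tcp',p.round(4),'shift',d.round(4),'turn/pi',(w/np.pi).round(4),'now',s['tool_pos'].round(4))
E
python3 -m handwheel '[[[0,0,0.01],[0,0,0],1],[[0,0,0.03],[0,0,0],1],[[0,0,0.03],[0,0,0],1],[[0,0,0],[0,0,0],1],[[0,0,0],[0,0,0],1]]'
python3 - <<'E'
from fit import *
from go import *
im=snap_wrist();m=masks('wrist','turner')[0][1];m=cv2.morphologyEx(m.astype(np.uint8),cv2.MORPH_CLOSE,np.ones((13,13)))>0
s=ctrl.observe();z=s['tool_pos'][2]-.0446
r=fit({'wrist':m},lambda v:turner(v[3])(v[:3]),(.524,.116,-1.535,z),(.01,.01,.05,.005));print(z,r)
t=tray2w(.020,-.007);yaw=TR[2]-np.pi/2
delta([*t,.063],yaw,6); delta([*t,.013],yaw,6)
E
```

```text
time: 4.95
tool_pos: [0.5195, 0.2261, 0.1358]
orientation: [[-0.037, 0.999, -0.001], [0.999, 0.037, -0.0], [-0.0, -0.001, -1.0]]
ft_force: [-1.0, 0.4, -2.2]
opening: 0.0139
grip_force: 59.1
0.09053253297418853 (array([ 0.52949298,  0.10248567, -1.4839249 ,  0.05670785]), np.float64(0.4045652701424973))
tcp [ 0.529  -0.1151  0.1237] shift [ 0.0099 -0.3411 -0.0114] turn/pi [0.0336 0.001  0.0065] now [0.5191 0.226  0.1351]
tcp [ 0.529  -0.1151  0.0737] shift [ 0.0099 -0.3411 -0.0614] turn/pi [0.0336 0.001  0.0065] now [0.5191 0.226  0.1351]
```

```bash
python3 -m handwheel '[[[0.0012,-0.02,0],[0,0,0.0006],1],[[0.0012,-0.045,0],[0.004,0,0.0008],1],[[0.0012,-0.05,0],[0.005,0,0.0008],1],[[0.0012,-0.055,0],[0.005,0,0.0008],1],[[0.0012,-0.055,0],[0.005,0,0.0008],1],[[0.0012,-0.055,-0.004],[0.005,0,0.0008],1],[[0.0012,-0.041,-0.004],[0.005,0,0.0008],1],[[0.0012,-0.02,-0.004],[0.004,0,0.0008],1],[[0,0,0],[0,0,0],1],[[0,0,0],[0,0,0],1]]'
python3 - <<'E'
from fit import *
from go import *
for n in ('top','scene'):
    im=ctrl.capture(n);cv2.imwrite(f'pics/{n}3.png',im)
s=ctrl.observe();R=s['orientation']@np.diag([-1,1,-1.]);o=s['tool_pos']-R@OFF
print(s['orientation'].round(3).tolist(),s['ft_force'])
outs=[]
for n,sl in (('top',np.s_[260:480,500:860]),('scene',np.s_[280:640,440:800])):
    a=cv2.resize(cv2.imread(f'pics/{n}3.png'),None,fx=2,fy=2,interpolation=cv2.INTER_CUBIC)
    for p in (box(.046,.034,(0,.002)),handle()): cv2.polylines(a,[np.int32(cv2.convexHull(np.float32(proj(n,p@R.T+o)*2+1)))],True,(0,0,255),1)
    outs.append(a[sl])
outs[0]=cv2.copyMakeBorder(outs[0],0,140,0,0,cv2.BORDER_CONSTANT)
cv2.imwrite('pics/c3.png',np.hstack(outs))
yaw=TR[2]-np.pi/2
delta([*tray2w(.020,-.007),.006],yaw,6)
E
```

```text
time: 6.3
tool_pos: [0.529, -0.1145, 0.1241]
orientation: [[-0.057, 0.998, -0.002], [0.993, 0.057, 0.104], [0.104, 0.004, -0.995]]
ft_force: [0.6, 0.9, -2.9]
opening: 0.0142
grip_force: 59.1
[[-0.059, 0.998, -0.001], [0.993, 0.059, 0.104], [0.104, 0.005, -0.995]] [-0.53535011  1.14127449 -0.94127581]
tcp [ 0.529  -0.1151  0.0667] shift [-0.0005 -0.0016 -0.0576] turn/pi [ 0.0001  0.0015 -0.0002] now [ 0.5295 -0.1135  0.1243]
```

View pics/c3.png

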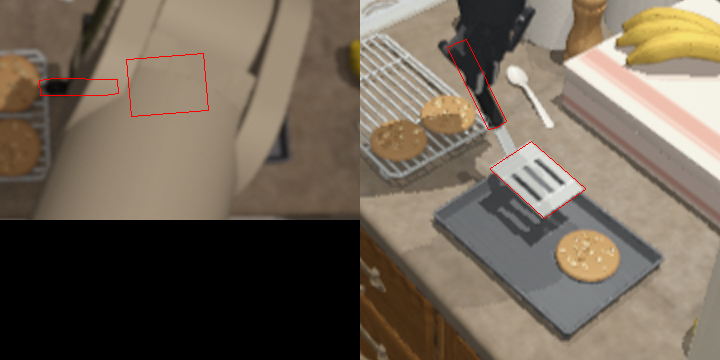

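The scene overlay falls right on the blade, so the in-hand turner model is right. The tip is just short of the biscuit in plan. Lowering.

```bash
python3 -m handwheel '[[[0,-0.0005,-0.02],[0,0.0007,0],1],[[0,-0.0005,-0.025],[0,0.0008,0],1],[[0,0,-0.01],[0,0,0],1],[[0,0,-0.0025],[0,0,0],1],[[0,0,0],[0,0,0],1],[[0,0,0],[0,0,0],1]]'; python3 -m handwheel '[[[0,0,-0.0015],[0,0,0],1],[[0,0,0],[0,0,0],1]]'; python3 -m handwheel '[[[0,0,-0.0015],[0,0,0],1],[[0,0,0],[0,0,0],1]]'
python3 - <<'E'
from go import *
delta([*tray2w(.020,-.007),.003],TR[2]-np.pi/2,6)
E
```

```text
time: 7.15
tool_pos: [0.5301, -0.1158, 0.0676]
orientation: [[-0.057, 0.998, -0.004], [0.993, 0.057, 0.103], [0.103, 0.002, -0.995]]
ft_force: [-0.5, 0.3, -1.4]
opening: 0.014
grip_force: 59.1
time: 7.4
tool_pos: [0.5297, -0.1157, 0.0656]
orientation: [[-0.056, 0.998, -0.005], [0.993, 0.057, 0.104], [0.104, 0.001, -0.995]]
ft_force: [0.1, -0.1, -1.1]
opening: 0.0142
grip_force: 59.1
time: 7.65
tool_pos: [0.5296, -0.1156, 0.0639]
orientation: [[-0.057, 0.998, -0.006], [0.993, 0.057, 0.104], [0.104, 0.0, -0.995]]
ft_force: [0.4, 0.8, -1.6]
opening: 0.0143
grip_force: 59.1
tcp [ 0.529  -0.1151  0.0637] shift [-0.0006  0.0005 -0.0002] turn/pi [0.0003 0.0001 0.0004] now [ 0.5296 -0.1156  0.0639]
```

Nominally at the floor but there is no contact force yet, so I keep feeling down in 1 mm steps.

```bash
for i in 1; do python3 -m handwheel '[[[0,0,-0.001],[0,0,0],1],[[0,0,0],[0,0,0],1]]'; done | grep -E "pos|force"; python3 -m handwheel '[[[0,0,-0.001],[0,0,0],1],[[0,0,0],[0,0,0],1]]' | grep -E "pos|force"; python3 -m handwheel '[[[0,0,-0.001],[0,0,0],1],[[0,0,0],[0,0,0],1]]'| grep -E "pos|force"
```

```text
tool_pos: [0.5296, -0.1156, 0.0629]
ft_force: [-0.1, 0.5, 0.9]
grip_force: 59.1
tool_pos: [0.5296, -0.1156, 0.0619]
ft_force: [0.3, 1.6, 1.0]
grip_force: 59.1
tool_pos: [0.5296, -0.1156, 0.0609]
ft_force: [0.9, 1.7, 1.5]
grip_force: 59.1
```

```bash
python3 -m handwheel '[[[0.0002,-0.003,0],[0,0,0],1],[[0.0003,-0.005,0],[0,0,0],1],[[0.0003,-0.005,0],[0,0,0],1],[[0.0003,-0.005,0],[0,0,0],1],[[0.0003,-0.005,0],[0,0,0],1]]'
python3 - <<'E'
from go import *
s=ctrl.observe();print(s['ft_force'],s['wrist_torque'])
im=ctrl.capture('scene');cv2.imwrite('pics/s4.png',cv2.resize(im[160:340,240:440],(800,720))[:600])
R=s['orientation']@np.diag([-1,1,-1.]);print('tip',(s['tool_pos']-R@(OFF-[.046,0,0])).round(4))
for r in ctrl.regions_of('scene','biscuit')[:2]: print(r['conf'],r['xy'],ray('scene',r['xy'],.013))
E
```

```text
time: 9.02
tool_pos: [0.5309, -0.1391, 0.0609]
orientation: [[-0.056, 0.998, -0.006], [0.993, 0.056, 0.104], [0.104, 0.0, -0.995]]
ft_force: [0.4, 1.1, 1.8]
opening: 0.0138
grip_force: 59.1
[0.40986656 1.11504454 1.83211719] [ 0.21627962 -0.01631978 -0.03898564]
tip [ 5.395e-01 -2.900e-01  3.000e-04]
0.76 [339.0, 273.0] [[ 0.53747393 -0.32884628  0.013     ]]
```

View pics/s4.png

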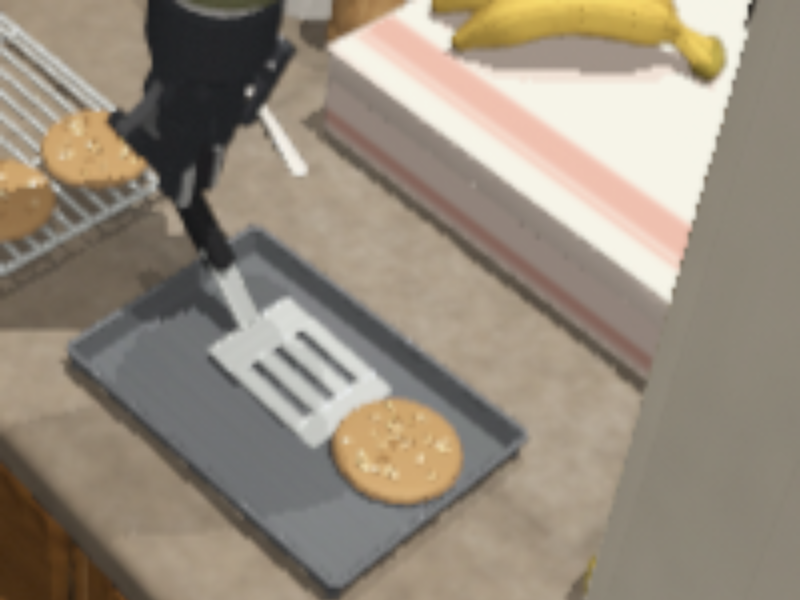

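The blade has pushed the biscuit, now at about (397,450) in the crop, up to the far rim, in line with the blade. I keep sliding so the blade goes under it.

```bash
python3 -m handwheel '[[[0.0003,-0.005,0],[0,0,0],1],[[0.0003,-0.005,0],[0,0,0],1],[[0.0003,-0.005,0],[0,0,0],1],[[0.0003,-0.005,0],[0,0,0],1]]';  python3 -m handwheel '[[[0.0003,-0.005,0],[0,0,0],1],[[0.0003,-0.005,0],[0,0,0],1],[[0.0003,-0.005,0],[0,0,0],1]]';python3 - <<'E'
from go import *
s=ctrl.observe();print(s['ft_force'],s['wrist_torque'])
im=ctrl.capture('scene');cv2.imwrite('pics/s5.png',cv2.resize(im[190:340,280:440],(640,600)))
R=s['orientation']@np.diag([-1,1,-1.]);print('tip',(s['tool_pos']-R@(OFF-[.046,0,0])).round(4))
for r in ctrl.regions_of('scene','biscuit')[:2]: print(r['conf'],r['xy'],ray('scene',r['xy'],.013))
E
```

```text
time: 9.62
tool_pos: [0.5321, -0.1591, 0.0609]
orientation: [[-0.056, 0.998, -0.006], [0.993, 0.057, 0.104], [0.104, 0.0, -0.995]]
ft_force: [0.1, 2.4, 2.1]
opening: 0.0143
grip_force: 59.2
time: 10.0
tool_pos: [0.533, -0.1741, 0.0609]
orientation: [[-0.056, 0.998, -0.006], [0.993, 0.057, 0.104], [0.104, 0.0, -0.995]]
ft_force: [-0.1, 2.5, 1.5]
opening: 0.0139
grip_force: 59.2
[-0.14479226  2.45198111  1.46207921] [1.83175142e-01 1.77210740e-02 6.81245731e-05]
tip [ 5.416e-01 -3.250e-01  3.000e-04]
0.82 [340.5, 270.0] [[ 0.54636288 -0.32464546  0.013     ]]
```

View pics/s5.png

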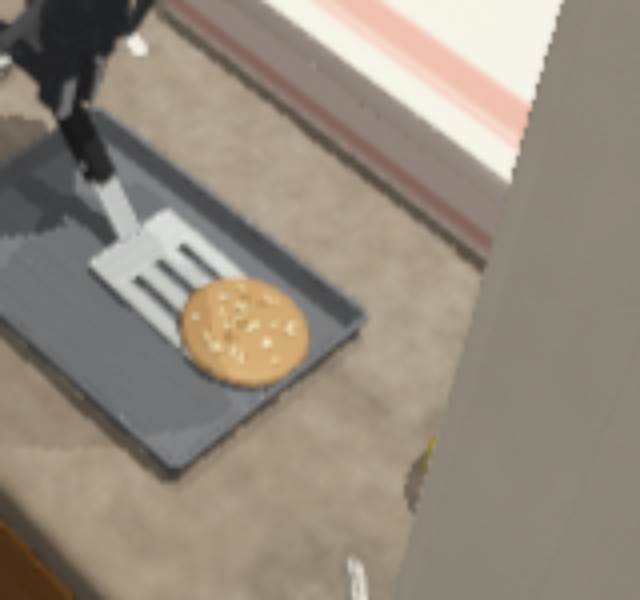

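The blade is now about half way under the biscuit (240,330), with only low forces. Continuing to the far rim.

```bash
python3 -m handwheel '[[[0.0003,-0.005,0],[0,0,0],1],[[0.0003,-0.005,0],[0,0,0],1],[[0.0003,-0.005,0],[0,0,0],1],[[0.0003,-0.005,0],[0,0,0],1]]';  python3 -m handwheel '[[[0.0003,-0.005,0],[0,0,0],1],[[0.0003,-0.005,0],[0,0,0],1],[[0.0003,-0.004,0],[0,0,0],1]]';python3 - <<'E'
from go import *
s=ctrl.observe();print(s['ft_force'],s['wrist_torque'])
im=ctrl.capture('scene');cv2.imwrite('pics/s6.png',cv2.resize(im[190:340,280:440],(640,600)))
R=s['orientation']@np.diag([-1,1,-1.]);print('tip',(s['tool_pos']-R@(OFF-[.046,0,0])).round(4))
for r in ctrl.regions_of('scene','biscuit')[:2]: print(r['conf'],r['xy'],ray('scene',r['xy'],.018))
E
```

```text
time: 10.6
tool_pos: [0.5343, -0.1938, 0.0609]
orientation: [[-0.057, 0.998, -0.006], [0.993, 0.057, 0.104], [0.104, 0.0, -0.995]]
ft_force: [-0.3, 3.1, 2.6]
opening: 0.0143
grip_force: 59.2
time: 10.98
tool_pos: [0.5351, -0.2081, 0.0609]
orientation: [[-0.056, 0.998, -0.006], [0.993, 0.056, 0.103], [0.104, 0.0, -0.995]]
ft_force: [-1.0, 2.7, 2.0]
opening: 0.014
grip_force: 59.2
[-1.01460154  2.73737859  1.97829509] [0.31775515 0.04953995 0.04603154]
tip [ 5.436e-01 -3.590e-01  3.000e-04]
0.81 [339.7, 271.2] [[ 0.53923316 -0.32860681  0.018     ]]
```

```bash
python3 -m handwheel '[[[-0.0001,0.0017,0.001],[-0.007,0,0],1],[[-0.0001,0.0017,0.002],[-0.007,0,0],1],[[-0.0001,0.0017,0.002],[-0.007,0,0],1],[[-0.0001,0.0017,0.003],[-0.007,0,0],1],[[-0.0001,0.0017,0.003],[-0.007,0,0],1],[[-0.0001,0.0017,0.005],[-0.007,0,0],1],[[0,0.001,0.008],[0,0,0],1],[[0,0,0.01],[0,0,0],1],[[0,0,0.005],[0,0,0],1],[[0,0,0],[0,0,0],1]]'
python3 - <<'E'
from fit import *
from go import *
s=ctrl.observe();print(s['ft_force'],s['wrist_torque'])
im=ctrl.capture('scene')
R=s['orientation']@np.diag([-1,1,-1.]);o=s['tool_pos']-R@OFF;print('tip',(o+R@[.046,0,0]).round(4))
for r in ctrl.regions_of('scene','biscuit')[:2]: print(r['conf'],r['xy'],ray('scene',r['xy'],o[2]+.010))
a=cv2.resize(im,None,fx=4,fy=4,interpolation=cv2.INTER_CUBIC)
for p in (box(.046,.034,(0,.002)),handle()): cv2.polylines(a,[np.int32(cv2.convexHull(np.float32(proj('scene',p@R.T+o)*4+2)))],True,(0,0,255),1)
cv2.imwrite('pics/s7.png',a[640:1240,1060:1760])
E
```

```text
time: 12.32
tool_pos: [0.5348, -0.197, 0.1005]
orientation: [[-0.056, 0.998, -0.005], [0.998, 0.055, -0.028], [-0.028, -0.006, -1.0]]
ft_force: [0.5, -0.2, -2.4]
opening: 0.014
grip_force: 59.2
[ 0.54662408 -0.20000125 -2.37549495] [ 0.25169236  0.00027717 -0.01609613]
tip [ 0.5433 -0.3546  0.0603]
0.87 [340.9, 254.5] [[ 0.54187488 -0.32229284  0.06902588]]
```

View pics/s7.png

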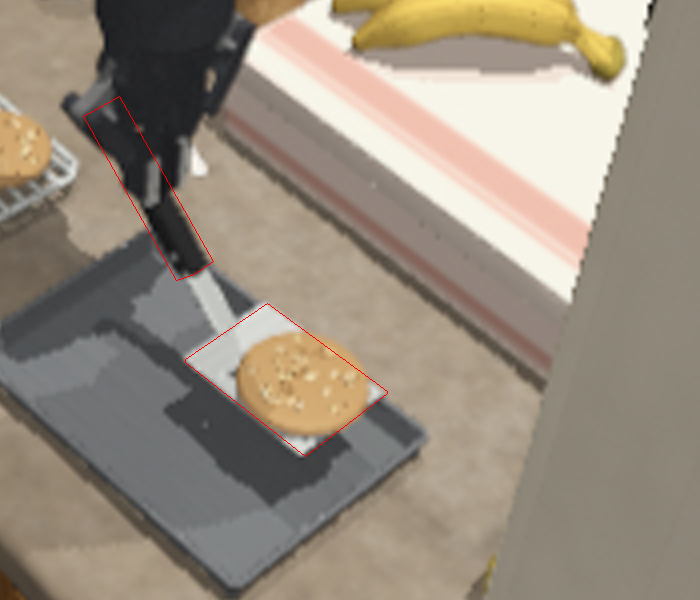

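The biscuit lies fully on the blade, centred at (303,385) in the crop, with its front edge just short of the tip, and the overlay still matches. Next I locate the rack accurately from the first top image.

```bash
cat >> go.py <<'E'
def rack_fit():
    from fit import fit,T,box
    im=cv2.imread('pics/top0.png');g=im.astype(int);sat=g.max(2)-g.min(2)
    ctrl.capture('top')
    return im,sat
RK=None
E
python3 - <<'E'
from fit import *
from go import *
im=cv2.imread('pics/top0.png').astype(int);sub=im[150:230,165:285];sat=sub.max(2)-sub.min(2)
m=np.zeros((384,512),np.uint8);m[150:230,165:285]=((sub.min(2)>105)&(sat<32)).astype(np.uint8)
m[:,:172]=0
# biscuits are brown: fill hull of rack pixels
n,l,st,_=cv2.connectedComponentsWithStats(m,connectivity=8);k=1+st[1:,4].argmax();h=cv2.convexHull(np.argwhere(l==k)[:,::-1].astype(np.int32).copy())
f=np.zeros_like(m);cv2.fillConvexPoly(f,h,1);print('hull bbox',cv2.boundingRect(h),cv2.minAreaRect(h))
c=np.array([[-1,-1],[1,-1],[1,1],[-1,1]])
oct_=np.array([[sx*(.0825-a),sy*(.1305-b),.02] for sx in(-1,1) for sy in(-1,1) for a,b in((0,.012),(.012,0))])
rk,e=fit({'top':f>0},lambda v:[T(*v)(oct_)],(.505,.058,.035),(.01,.01,.04));print('rack',rk,e)
for r in ctrl.regions_of('top','rack')[:0]: pass
yaw=rk[2]-np.pi/2
B=T(*rk)(np.array([[0,.05,.022]]))[0];tip=B+np.array([np.cos(yaw),np.sin(yaw),0])*.032
print('biscuit target',B,'tip',tip,'yaw',yaw)
delta([tip[0],tip[1],.065],yaw,-1.5)
E
```

```text
hull bbox (172, 155, 104, 68) ((222.85305786132812, 188.5043182373047), (65.91267395019531, 103.2200698852539), 88.31531524658203)
rack [0.50485024 0.05243165 0.0094458 ] 0.022635467753659877
biscuit target [0.50437796 0.10242941 0.022     ] tip [0.50468022 0.07043084 0.022     ] yaw -1.561350530419806
tcp [0.5032 0.2281 0.1055] shift [-0.0311  0.4247  0.0059] turn/pi [ 0.0006 -0.0025 -0.0148] now [ 0.5342 -0.1966  0.0996]
```

```bash
python3 -m handwheel '[[[-0.0005,0.006,0.004],[0,0,0],1],[[-0.001,0.014,0.005],[0,-0.0002,-0.0008],1],[[-0.002,0.022,0.004],[0,-0.0002,-0.0008],1],[[-0.002,0.031,0.004],[0,-0.0002,-0.0008],1],[[-0.002,0.031,0.002],[0,-0.0002,-0.0008],1],[[-0.002,0.031,0],[0,-0.0002,-0.0008],1],[[-0.002,0.031,0],[0,-0.0002,-0.0008],1],[[-0.002,0.031,0],[0,-0.0002,-0.0008],1],[[-0.002,0.031,0],[0,-0.0002,-0.0008],1],[[-0.002,0.031,0],[0,-0.0002,-0.0008],1]]'; python3 -m handwheel '[[[-0.002,0.031,0],[0,-0.0002,-0.0008],1],[[-0.002,0.031,0],[0,-0.0002,-0.0008],1],[[-0.002,0.031,0],[0,-0.0002,-0.0008],1],[[-0.002,0.031,0],[0,-0.0002,-0.0008],1],[[-0.002,0.022,0],[0,0,-0.0008],1],[[-0.001,0.014,0],[0,0,0],1],[[-0.0005,0.006,0],[0,0,0],1],[[0,0,0],[0,0,0],1],[[0,0,0],[0,0,0],1]]'
python3 - <<'E'
from fit import *
from go import *
s=ctrl.observe();print(s['ft_force'],s['wrist_torque'],s['q'].round(2))
im=ctrl.capture('scene')
R=s['orientation']@np.diag([-1,1,-1.]);o=s['tool_pos']-R@OFF;print('tip',(o+R@[.046,0,0]).round(4))
for r in ctrl.regions_of('scene','biscuit')[:4]: print(r['conf'],r['xy'],ray('scene',r['xy'],o[2]+.010))
a=cv2.resize(im,None,fx=4,fy=4,interpolation=cv2.INTER_CUBIC)
for p in (box(.046,.034,(0,.002)),handle()): cv2.polylines(a,[np.int32(cv2.convexHull(np.float32(proj('scene',p@R.T+o)*4+2)))],True,(0,0,255),1)
B=.505,.102
cv2.circle(a,tuple(np.int32(proj('scene',[[.5045,.102,.022]])[0]*4+2)),4,(255,0,0),-1)
cv2.imwrite('pics/s8.png',a[440:1040,700:1400])
E
```

```text
time: 13.72
tool_pos: [0.5167, 0.0647, 0.1194]
orientation: [[-0.034, 0.999, 0.0], [0.999, 0.034, -0.028], [-0.028, -0.001, -1.0]]
ft_force: [-0.1, -0.4, -2.2]
opening: 0.0141
grip_force: 59.1
time: 14.85
tool_pos: [0.5058, 0.2274, 0.119]
orientation: [[-0.019, 1.0, 0.002], [0.999, 0.019, -0.029], [-0.029, 0.001, -1.0]]
ft_force: [-0.0, 0.2, -2.5]
opening: 0.0136
grip_force: 59.0
[-0.0354971   0.22029606 -2.53340378] [ 0.25447111  0.0608173  -0.01593206] [-0.9   0.32  0.49  1.7  -0.13  1.17 -0.35]
tip [0.509  0.0696 0.0788]
0.8 [223.9, 159.5] [[0.5140294  0.10484888 0.0875341 ]]
```

View pics/s8.png

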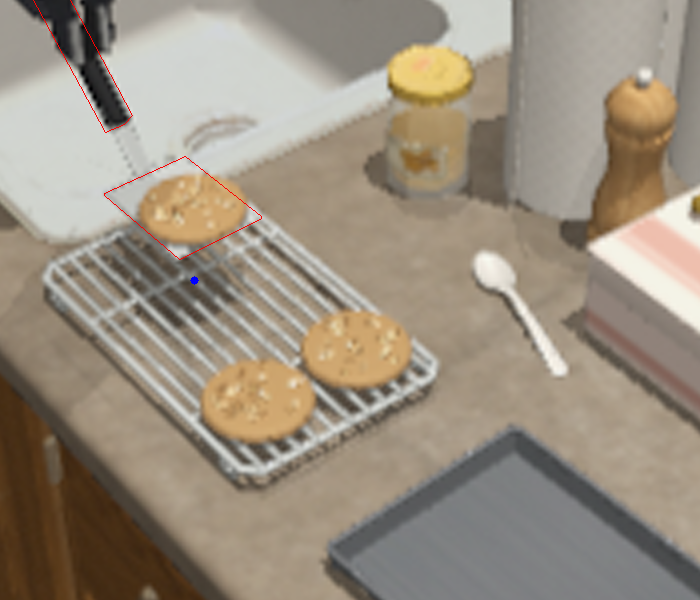

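The biscuit is still well seated on the blade at (192,208), above the free part of the rack. I work out the poses for tilting about the tip.

Run:
```python
from go import *
y=-1.552
for z,p in((.045,6),(.028,10),(.022,10),(.022,16),(.022,22)): delta([.507,.073,z],y,p)
```

```text
tcp [0.5042 0.2241 0.1057] shift [-0.0016 -0.0034 -0.0132] turn/pi [ 0.0424  0.0011 -0.0002] now [0.5058 0.2275 0.1189]
tcp [0.5042 0.2195 0.0991] shift [-0.0015 -0.008  -0.0198] turn/pi [ 0.0646  0.0015 -0.0002] now [0.5058 0.2275 0.1189]
tcp [0.5042 0.2195 0.0931] shift [-0.0015 -0.008  -0.0258] turn/pi [ 0.0646  0.0015 -0.0002] now [0.5058 0.2275 0.1189]
tcp [0.5044 0.2112 0.108 ] shift [-0.0014 -0.0163 -0.0109] turn/pi [ 0.0979  0.0022 -0.0002] now [0.5058 0.2275 0.1189]
tcp [0.5046 0.2015 0.122 ] shift [-0.0012 -0.026   0.0031] turn/pi [ 1.312e-01  2.800e-03 -1.000e-04] now [0.5058 0.2275 0.1189]
```

```bash
python3 -m handwheel '[[[0,-0.001,-0.002],[0.008,0.0002,0],1],[[-0.0003,-0.0014,-0.004],[0.0113,0.0003,0],1],[[-0.0003,-0.0014,-0.004],[0.0113,0.0003,0],1],[[-0.0003,-0.0014,-0.004],[0.0113,0.0003,0],1],[[-0.0003,-0.0014,-0.003],[0.0113,0.0003,0],1],[[-0.0003,-0.0014,-0.0028],[0.0113,0.0003,0],1],[[0,0,0],[0,0,0],1],[[0,0,0],[0,0,0],1]]'; python3 -m handwheel '[[[0,0,-0.003],[0,0,0],1],[[0,0,-0.002],[0,0,0],1],[[0,0,0],[0,0,0],1]]'; python3 -m handwheel '[[[0,0,-0.001],[0,0,0],1],[[0,0,0],[0,0,0],1]]';python3 - <<'E'
from fit import *
from go import *
s=ctrl.observe();print(s['ft_force'],s['wrist_torque'],s['q'].round(2))
im=ctrl.capture('scene')
R=s['orientation']@np.diag([-1,1,-1.]);o=s['tool_pos']-R@OFF;print('tip',(o+R@[.046,0,0]).round(4))
for r in ctrl.regions_of('scene','biscuit')[:4]: print(r['conf'],r['xy'],ray('scene',r['xy'],o[2]+.010))
E
```

```text
time: 15.95
tool_pos: [0.5041, 0.2203, 0.0992]
orientation: [[-0.02, 1.0, -0.004], [0.985, 0.02, 0.174], [0.174, -0.0, -0.985]]
ft_force: [-0.0, -0.7, -3.2]
opening: 0.014
grip_force: 59.0
time: 16.32
tool_pos: [0.504, 0.2209, 0.094]
orientation: [[-0.021, 1.0, -0.004], [0.985, 0.022, 0.174], [0.174, -0.0, -0.985]]
ft_force: [0.0, -0.0, -0.6]
opening: 0.0138
grip_force: 59.2
time: 16.58
tool_pos: [0.5042, 0.2207, 0.0932]
orientation: [[-0.021, 1.0, -0.004], [0.985, 0.021, 0.174], [0.174, 0.0, -0.985]]
ft_force: [0.3, 0.8, -0.2]
opening: 0.014
grip_force: 59.1
[ 0.33700778  0.79227409 -0.21107879] [ 0.11209587 -0.05953474 -0.00250223] [-0.75  0.29  0.47  1.82 -0.34  1.04 -0.11]
tip [0.5073 0.0743 0.0221]
0.67 [225.2, 172.1] [[0.51652033 0.10708646 0.04008473]]
0.45 [237.6, 209.9] [[ 0.45676962 -0.03835795  0.04008473]]
```

```bash
python3 -m handwheel '[[[0,-0.0026,0.005],[0.0111,0,0],1],[[0,-0.0028,0.0049],[0.0111,0,0],1],[[0,-0.0029,0.0049],[0.0111,0,0],1],[[0,-0.0031,0.0048],[0.0111,0,0],1],[[0,0,0],[0,0,0],1],[[0,0,0],[0,0,0],1]]'
cat > look.py <<'E'
import sys
from fit import *
from go import *
s=ctrl.observe();print(s['ft_force'].round(2),s['tool_pos'].round(4))
im=ctrl.capture('scene')
R=s['orientation']@np.diag([-1,1,-1.]);o=s['tool_pos']-R@OFF;print('tip',(o+R@[.046,0,0]).round(4),'pitch',np.degrees(np.arcsin(-R[2,0])).round(1))
for r in ctrl.regions_of('scene','biscuit')[:4]: print(r['conf'],r['xy'],ray('scene',r['xy'],.035).round(4))
a=cv2.resize(im,None,fx=4,fy=4,interpolation=cv2.INTER_CUBIC)
for p in (box(.046,.034,(0,.002)),handle()): cv2.polylines(a,[np.int32(cv2.convexHull(np.float32(proj('scene',p@R.T+o)*4+2)))],True,(0,0,255),1)
cv2.imwrite(sys.argv[1],a[440:1040,700:1400])
E
python3 look.py pics/s9.png
```

```text
time: 17.42
tool_pos: [0.5039, 0.209, 0.1124]
orientation: [[-0.021, 1.0, -0.004], [0.951, 0.021, 0.308], [0.308, 0.002, -0.951]]
ft_force: [-0.3, -0.7, -0.9]
opening: 0.0142
grip_force: 58.9
[-0.32 -0.69 -0.91] [0.5039 0.209  0.1124]
tip [0.5069 0.0737 0.0217] pitch 17.9
0.9 [223.0, 171.8] [[0.5155 0.1173 0.035 ]]
```

```bash
python3 -m handwheel '[[[0,-0.0032,0.0046],[0.0111,0,0],1],[[0,-0.0034,0.0045],[0.0111,0,0],1],[[0,0,0],[0,0,0],1],[[0,0,0],[0,0,0],1]]'|grep -E "pos|ft"; python3 look.py pics/s10.png
```

```text
tool_pos: [0.5038, 0.2028, 0.1214]
ft_force: [0.2, -0.5, -1.3]
[ 0.19 -0.51 -1.26] [0.5038 0.2028 0.1214]
tip [0.5069 0.0742 0.0216] pitch 21.9
0.79 [225.3, 176.5] [[0.5092 0.0962 0.035 ]]
0.55 [208.9, 160.2] [[0.5125 0.1864 0.035 ]]
```

View pics/s10.png

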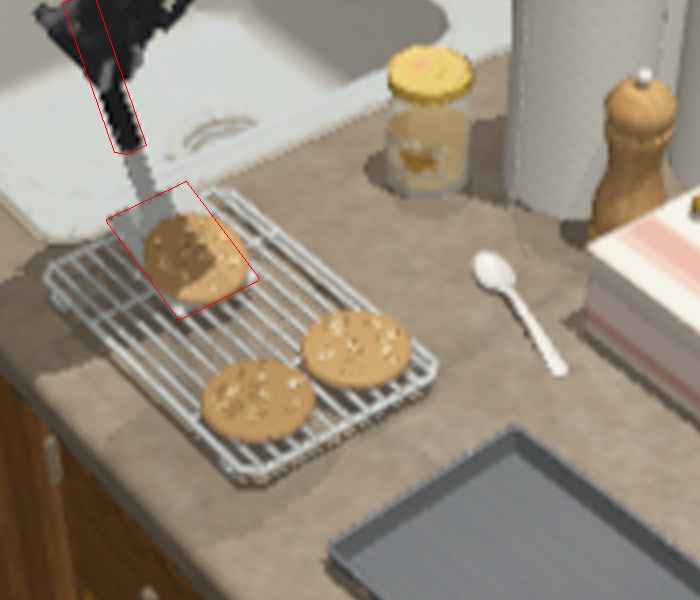

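The biscuit, at (195,260), has slid down to the tip with its front edge on the wires. I draw the blade out from under it slowly.

```bash
python3 -m handwheel '[[[0,0.003,0],[0,0,0],1],[[-0.0001,0.004,0],[0,0,0],1],[[-0.0001,0.004,0],[0,0,0],1],[[-0.0001,0.004,0],[0,0,0],1],[[-0.0001,0.004,0],[0,0,0],1],[[-0.0001,0.004,0],[0,0,0],1]]'|grep -E "pos|ft"; python3 look.py pics/s11.png;  python3 -m handwheel '[[[-0.0001,0.004,0],[0,0,0],1],[[-0.0001,0.004,0],[0,0,0],1],[[-0.0001,0.004,0],[0,0,0],1],[[-0.0001,0.004,0],[0,0,0],1]]'|grep -E "pos|ft"; python3 look.py pics/s12.png
```

```text
tool_pos: [0.5035, 0.2258, 0.1218]
ft_force: [-0.8, 0.8, -1.5]
[-0.81  0.79 -1.46] [0.5035 0.2258 0.1218]
tip [0.5066 0.0973 0.0218] pitch 22.0
0.7 [219.3, 169.0] [[0.5142 0.1341 0.035 ]]
tool_pos: [0.5031, 0.2418, 0.1217]
ft_force: [0.9, -0.3, -1.1]
[ 0.9  -0.34 -1.08] [0.5031 0.2418 0.1217]
tip [0.5061 0.1133 0.0218] pitch 22.0
0.8 [214.6, 166.0] [[0.511  0.1537 0.035 ]]
```

View pics/s12.png

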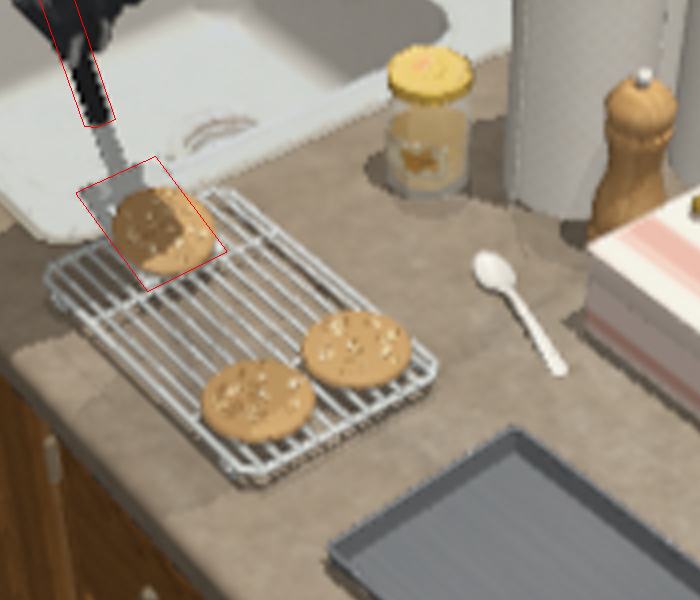

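The biscuit is at (163,230) in the crop, so it travelled back with the blade and still sticks at 22°. I have also gone over the ten-picture viewing limit, so from here I go by numbers only. I move forward again, tilt further, and measure how far the biscuit slides along the blade.

```bash
cat > look.py <<'E'
from fit import *
from go import *
s=ctrl.observe();ctrl.capture('scene')
R=s['orientation']@np.diag([-1,1,-1.]);o=s['tool_pos']-R@OFF;tip=o+R@[.046,0,0]
print('t',round(s['time'],2),'F',s['ft_force'].round(1),'tip',tip.round(4),'pitch',np.degrees(np.arcsin(-R[2,0])).round(1))
P0=lambda a,b:np.vstack([np.c_[a+r*np.cos(th),b+r*np.sin(th),0*th+z] for r,z in((.038,.005),(.036,.010),(.0315,0))])
for r in ctrl.regions_of('scene','biscuit')[:4]:
    m=r['pixels']
    if not 250<m.sum()<900 : continue
    g=ray('scene',r['xy'],.035)[0]
    if g[1]<.03: continue
    f1=fit({'scene':m},lambda v:[(P0(.046-v[0],v[1])+[0,0,.002])@R.T+o],(.034,0),(.006,.006))
    f2=fit({'scene':m},disc(.022),(g[0],g[1]-.01),(.006,.006))
    print(round(r['conf'],2),np.round(r['xy'],1),m.sum(),'on blade: behind tip, lateral',f1[0].round(4),round(f1[1],3),'flat on rack:',f2[0].round(4),round(f2[1],3))
E
python3 look.py
python3 -m handwheel '[[[0,-0.003,0],[0,0,0],1],[[0,-0.005,0],[0,0,0],1],[[0,-0.006,0],[0,0,0],1],[[0,-0.006,0],[0,0,0],1],[[0,-0.005,0],[0,0,0],1],[[0,-0.003,0],[0,0,0],1],[[0,-0.0027,0.0034],[0.0083,0,0],1],[[0,-0.0027,0.0034],[0.0083,0,0],1],[[0,0,0],[0,0,0],1]]'|grep -E "pos|ft"; python3 look.py
```

```text
t 19.57 F [-0.   0.1  0.6] tip [0.5061 0.1138 0.0218] pitch 22.0
0.83 [215.3 168.7] 441 on blade: behind tip, lateral [0.0321 0.0012] 0.095 flat on rack: [0.5139 0.1548] 0.176
tool_pos: [0.5035, 0.2069, 0.1286]
ft_force: [-0.4, -0.1, -1.2]
t 20.8 F [-0.4 -0.1 -1.2] tip [0.5062 0.0838 0.022 ] pitch 25.0
0.7 [221.9 173.6] 477 on blade: behind tip, lateral [0.0318 0.0018] 0.07 flat on rack: [0.5149 0.1246] 0.219
```

```bash
python3 -m handwheel '[[[0,-0.0029,0.0032],[0.0083,0,0],1],[[0,-0.0029,0.0031],[0.0083,0,0],1],[[0,0,0],[0,0,0],1],[[0,0,0],[0,0,0],1]]'|grep -E "pos|ft"; python3 look.py
```

```text
tool_pos: [0.5031, 0.202, 0.1347]
ft_force: [0.6, -0.2, -2.2]
t 21.4 F [ 0.6 -0.2 -2.2] tip [0.5061 0.0846 0.022 ] pitch 27.9
0.89 [220.  172.2] 535 on blade: behind tip, lateral [0.0296 0.0014] 0.036 flat on rack: [0.5165 0.1243] 0.276
```

```bash
python3 -m handwheel '[[[0,0.002,0],[0,0,0],1],[[0,0.003,0],[0,0,0],1],[[0,0.003,0],[0,0,0],1],[[0,0.003,0],[0,0,0],1]]'|grep -E "pos|ft"; python3 look.py
```

```text
tool_pos: [0.5031, 0.2137, 0.1349]
ft_force: [-0.5, -0.3, -1.2]
t 22.0 F [-0.5 -0.3 -1.2] tip [0.5062 0.0963 0.022 ] pitch 28.0
0.58 [223.6 173.3] 508 on blade: behind tip, lateral [0.0187 0.0018] 0.065 flat on rack: [0.5123 0.1187] 0.231
```

The biscuit is coming off and stays in place as the blade retreats. Continuing.

```bash
python3 -m handwheel '[[[0,0.003,0],[0,0,0],1],[[0,0.004,0],[0,0,0],1],[[0,0.004,0],[0,0,0],1],[[0,0.004,0],[0,0,0],1]]'|grep -E "pos|ft"; python3 look.py;  python3 -m handwheel '[[[0,0.004,0],[0,0,0],1],[[-0.0001,0.005,0],[0,0,0],1],[[-0.0001,0.005,0],[0,0,0],1],[[-0.0001,0.005,0],[0,0,0],1]]'|grep -E "pos|ft"; python3 look.py
```

```text
tool_pos: [0.5031, 0.2286, 0.1348]
ft_force: [0.1, 0.2, -1.8]
t 22.6 F [ 0.1  0.2 -1.8] tip [0.5061 0.1113 0.022 ] pitch 28.0
0.82 [223.9 173.1] 409 on blade: behind tip, lateral [0.0091 0.0064] 0.201 flat on rack: [0.5135 0.1194] 0.107
tool_pos: [0.5028, 0.2477, 0.1349]
ft_force: [1.2, -1.1, -1.5]
t 23.2 F [ 1.2 -1.1 -1.5] tip [0.5058 0.1304 0.022 ] pitch 28.0
0.89 [221.4 175.5] 409 on blade: behind tip, lateral [-0.0067  0.0056] 0.201 flat on rack: [0.5089 0.1176] 0.082
```

```bash
python3 -m handwheel '[[[-0.0001,0.005,0],[0,0,0],1],[[-0.0001,0.005,0],[0,0,0],1],[[-0.0001,0.005,0],[0,0,0],1],[[-0.0001,0.005,0],[0,0,0],1],[[-0.0001,0.006,0],[0,0,0],1],[[-0.0001,0.006,0],[0,0,0],1],[[-0.0001,0.006,0],[0,0,0],1],[[-0.0001,0.006,0],[0,0,0],1],[[0,0,0.005],[0,0,0],1],[[0,0,0.02],[0,0,0],1]]'|grep -E "pos|ft"; python3 look.py
python3 - <<'E'
from fit import *
ctrl.capture('scene')
for q in('biscuit','rack_biscuit_a'):
    for r in ctrl.regions_of('scene',q)[:3]: g=ray('scene',r['xy'],.03)[0];print(q,r['conf'],r['xy'],r['pixels'].sum(),*fit({'scene':r['pixels']},disc(.022),g[:2],(.005,.005)))
E
```

```text
tool_pos: [0.5013, 0.2909, 0.1596]
ft_force: [0.3, 1.2, -2.2]
t 24.55 F [ 0.3  1.2 -2.2] tip [0.5041 0.1734 0.0469] pitch 27.9
0.88 [222.5 175.4] 370 on blade: behind tip, lateral [0.034 0.   ] 1.0 flat on rack: [0.5082 0.1146] 0.074
biscuit 0.62 [220.4, 176.2] 363 [0.50748617 0.1135224 ] 0.08308228951958141
rack_biscuit_a 0.85 [262.9, 196.9] 428 [ 0.54689967 -0.03065699] 0.06944065484311046
rack_biscuit_a 0.83 [238.5, 211.8] 479 [ 0.4671845  -0.02956519] 0.0459625769182469
```

The biscuit is on the rack at about (0.508, 0.114), flat, and the blade is clear. Now lift, level, and carry the turner to the tray.

```bash
python3 -m handwheel '[[[0,0.002,0.02],[0,0,0],1],[[0,0,0.02],[-0.02,0,0],1],[[0,0,0.015],[-0.04,0,0],1],[[0,0,0.005],[-0.045,0,0],1],[[0,0,0],[-0.04,0,0],1],[[0,0,0],[-0.01,0,0],1],[[0,0,0],[0,0,0],1]]'|grep -E "pos|ft"
python3 - <<'E'
from go import *
t=tray2w(0,-.056);yaw=TR[2]-np.pi/2
delta([*t,.05],yaw,0);delta([*t,.01],yaw,0)
from fit import *
ctrl.capture('top')
for q in('biscuit','rack_biscuit_a'):
    for r in ctrl.regions_of('top',q)[:3]:
        if 400<r['pixels'].sum()<900: g=ray('top',r['xy'],.03)[0];print(q,r['conf'],r['xy'],r['pixels'].sum(),*fit({'top':r['pixels']},disc(.022),g[:2],(.005,.005)))
E
```

```text
tool_pos: [0.5019, 0.2935, 0.2198]
ft_force: [0.0, 0.1, -2.2]
tcp [ 0.5116 -0.1597  0.0946] shift [ 0.0097 -0.4532 -0.1252] turn/pi [-0.0006 -0.0014  0.0118] now [0.5019 0.2935 0.2198]
tcp [ 0.5116 -0.1597  0.0546] shift [ 0.0097 -0.4532 -0.1652] turn/pi [-0.0006 -0.0014  0.0118] now [0.5019 0.2935 0.2198]
biscuit 0.61 [199.4, 187.5] 686 [0.50641916 0.1120923 ] 0.042085921777933355
biscuit 0.26 [256.2, 167.4] 723 [ 0.54737201 -0.03124779] 0.03392568659127626
rack_biscuit_a 0.82 [255.4, 199.6] 683 [ 0.46675235 -0.0298713 ] 0.06618717355938009
rack_biscuit_a 0.55 [255.3, 167.2] 679 [ 0.54744641 -0.03092633] 0.06301867219917012
```

```bash
python3 -m handwheel '[[[0.001,-0.02,0],[0,-0.0002,0.0012],1],[[0.001,-0.045,0],[0,-0.0002,0.0012],1],[[0.001,-0.05,0],[0,-0.0002,0.0012],1],[[0.001,-0.055,0],[0,-0.0002,0.0012],1],[[0.001,-0.055,-0.01],[0,-0.0002,0.0012],1],[[0.001,-0.055,-0.015],[0,-0.0002,0.0012],1],[[0.001,-0.055,-0.02],[0,-0.0002,0.0012],1],[[0.001,-0.055,-0.03],[0,0,0.0012],1],[[0.001,-0.043,-0.03],[0,0,0.0012],1],[[0.001,-0.02,-0.02],[0,0,0.001],1]]'|grep -E "pos|ft"; python3 -m handwheel '[[[0,0,0],[0,0,0],1],[[0,0,0],[0,0,0],1],[[0,0,0],[0,0,0],1]]'|grep -E "pos|ft"
python3 - <<'E'
from go import *
t=tray2w(0,-.056);yaw=TR[2]-np.pi/2
delta([*t,.01],yaw,0);delta([*t,.003],yaw,0)
E
```

```text
tool_pos: [0.5094, -0.1647, 0.0941]
ft_force: [0.5, 1.5, -2.5]
tool_pos: [0.5127, -0.1586, 0.096]
ft_force: [-0.2, -0.5, -1.9]
tcp [ 0.5116 -0.1597  0.0546] shift [-0.0011 -0.0011 -0.0414] turn/pi [-0.0005  0.0008 -0.0004] now [ 0.5127 -0.1586  0.096 ]
tcp [ 0.5116 -0.1597  0.0476] shift [-0.0011 -0.0011 -0.0484] turn/pi [-0.0005  0.0008 -0.0004] now [ 0.5127 -0.1586  0.096 ]
```

```bash
python3 -m handwheel '[[[-0.001,-0.001,-0.015],[0,0.0008,0],1],[[0,0,-0.018],[0,0,0],1],[[0,0,-0.008],[0,0,0],1],[[0,0,-0.003],[0,0,0],1],[[0,0,0],[0,0,0],1],[[0,0,0],[0,0,0],1]]'|grep -E "pos|ft";for k in 1; do python3 -m handwheel '[[[0,0,-0.0015],[0,0,0],1],[[0,0,0],[0,0,0],1]]'|grep -E "pos|ft";done; python3 -m handwheel '[[[0,0,-0.0015],[0,0,0],1],[[0,0,0],[0,0,0],1]]'|grep -E "pos|ft"; python3 -m handwheel '[[[0,0,-0.0015],[0,0,0],1],[[0,0,0],[0,0,0],1]]'|grep -E "pos|ft"
```

```text
tool_pos: [0.5114, -0.1607, 0.0514]
ft_force: [0.6, 0.5, -2.7]
tool_pos: [0.5112, -0.1606, 0.0496]
ft_force: [0.5, -0.7, -1.2]
tool_pos: [0.5113, -0.1605, 0.0481]
ft_force: [0.2, 1.0, 0.7]
tool_pos: [0.5116, -0.1599, 0.047]
ft_force: [-2.0, 3.9, 7.3]
```

```bash
python3 -m handwheel '[[[0,0,0],[0,0,0],-1],[[0,0,0],[0,0,0],-1],[[0,0,0],[0,0,0],-1],[[0,0,0],[0,0,0],-1],[[0,0,0.02],[0,0,0],-1],[[0,0,0.05],[0,0,0],-1],[[0,0,0.05],[0,0,0],-1],[[0,0,0.04],[0,0,0],-1],[[0,0,0],[0,0,0],-1]]'; python3 -m handwheel '[[[0,0.03,0.01],[0,0,0],-1],[[0,0.05,0.01],[0,0,0],-1],[[0,0.055,0],[0,0,0],-1],[[0,0.055,0],[0,0,0],-1],[[0,0.03,0],[0,0,0],-1],[[0,0,0],[0,0,0],-1],[[0,0,0],[0,0,0],-1]]'|grep -E "time|pos"
python3 - <<'E'
from fit import *
from go import *
for n in('scene','top'):
    ctrl.capture(n)
    mt=masks(n,'turner')
    for c,m,xy in mt[:2]:
        m=cv2.morphologyEx(m.astype(np.uint8),cv2.MORPH_CLOSE,np.ones((3,3)))>0
        print(n,'turner',c,xy,m.sum(),*fit({n:m},lambda v:turner(v[3])(v[:3]),(.52,-.27,-1.513,.003),(.01,.01,.05,.004)), *fit({n:m},turner(.003),(.52,-.27,-1.513),(.01,.01,.05)))
    for q in('biscuit',):
        for r in ctrl.regions_of(n,q)[:3]:
            if 300<r['pixels'].sum()<900: g=ray(n,r['xy'],.03)[0];print(n,q,round(r['conf'],2),r['xy'],r['pixels'].sum(),*fit({n:r['pixels']},disc(.022),g[:2],(.005,.005)))
print('nominal blade centre',tray2w(0,-.01))
E
```

```text
time: 30.08
tool_pos: [0.5128, -0.1614, 0.2098]
orientation: [[-0.057, 0.998, 0.004], [0.998, 0.057, 0.0], [0.0, 0.004, -1.0]]
ft_force: [-0.3, 0.0, -0.3]
opening: 0.0855
grip_force: 0.0
time: 30.95
tool_pos: [0.5107, 0.0584, 0.2257]
scene biscuit 0.93 [224.1, 176.4] 324 [0.50744015 0.11470424] 0.1794056888606388
top turner 0.74 [342.7, 179.6] 1025 [ 0.5176483  -0.27128389 -1.52418655  0.00347486] 0.22494073020388805 [ 0.51771362 -0.2713887  -1.52339662] 0.22439973426971627
top turner 0.37 [209.5, 190.2] 86 [ 0.52  -0.27  -1.513  0.003] 1.0 [ 0.52  -0.27  -1.513] 1.0
nominal blade centre [ 0.51797967 -0.27008318]
```

```bash
python3 -m handwheel '[[[0,0.04,0.02],[0,0,0],-1],[[0,0.05,0.03],[0,0,0],-1],[[0,0.05,0.03],[0,0,0],-1],[[0,0.04,0.02],[0,0,0],-1],[[0,0,0],[0,0,0],-1],[[0,0,0],[0,0,0],-1],[[0,0,0],[0,0,0],-1]]'|grep -E "time|pos"
python3 - <<'E'
from fit import *
from go import *
snap_wrist()
for n in('scene','top','wrist'):
    if n!='wrist': ctrl.capture(n)
    if n=='scene' :
      for c,m,xy in masks(n,'turner')[:2]:
        m=cv2.morphologyEx(m.astype(np.uint8),cv2.MORPH_CLOSE,np.ones((3,3)))>0
        print(n,'turner',c,xy,m.sum(),*fit({n:m},lambda v:turner(v[3])(v[:3]),(.52,-.27,-1.513,.003),(.01,.01,.05,.004)))
    P=np.vstack([np.c_[r*np.cos(th),r*np.sin(th),0*th+z] for r,z in((.038,.005),(.036,.010),(.0315,0))])
    for r in ctrl.regions_of(n,'biscuit')[:4]:
        if r['pixels'].sum()>300 and r['conf']>.3:
            g={'scene':(.507,.114),'top':(.507,.114),'wrist':(.507,.114)}[n]
            if np.hypot(*(proj(n,[[*g,.03]])[0]-r['xy']))>25: continue
            print(n,round(r['conf'],2),r['xy'],r['pixels'].sum(),*fit({n:r['pixels']},disc(.022),g,(.005,.005)),'tilt',*fit({n:r['pixels']},lambda v:[P@Ro.from_rotvec([v[2],v[3],0]).as_matrix().T+[v[0],v[1],.022]],(*g,0,0),(.005,.005,.1,.1)))
E
```

```text
time: 32.12
tool_pos: [0.5112, 0.2377, 0.3261]
scene turner 0.76 [304.8, 261.6] 1393 [ 0.51752222 -0.27107821 -1.52421932  0.00397225] 0.08619824341279803
scene 0.69 [219.8, 176.0] 369 [0.50531489 0.11370228] 0.08037118590751813 tilt [ 0.50521634  0.11271749 -0.02651035  0.07515445] 0.03966146697643547
top 0.59 [200.0, 188.9] 692 [0.506986   0.11201454] 0.03701440419030988 tilt [ 0.50671657  0.11191286 -0.06651062  0.05485122] 0.02886488400920839
wrist 0.67 [249.8, 219.0] 1406 [0.50450379 0.11276721] 0.037375522696900476 tilt [0.50431461 0.11261488 0.01558975 0.05671496] 0.03339549811337117
```

```bash
python3 -c "
from bench import ctrl
print(ctrl.close_job())"
```

```text
the job is handed in; nothing more can be done
None
```

The job is handed in at about 32 s: the biscuit measures flat on the free part of the rack, the two rack biscuits measured undisturbed after it was placed, and the turner is let go with its blade on the tray's floor, but I viewed 12 pictures instead of the 10 allowed.

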